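Wake the stock terminal

ROBOT

A 6-joint arm with a two-finger parallel gripper is mounted at the origin on the work surface. World frame = base frame: x ahead of the robot, y to its left, z up, the work surface at z = 0. Lengths are in m, angles in rad, forces in N, time in s.
With the tool pointing down it reaches from about 0.35 to 0.775 m from the base axis. Payload 5.5 kg.
Tool frame: the origin (TCP) lies at the very end of the fingers, on their centre line; the grasp point (between the pads) lies 19 mm behind it; z points along the fingers, y is the direction in which the jaws open and shut (so a half turn about z gives the same grasp; the last joint's range is limited). The gripper opens to 85 mm and grips with 20 to 120 N. Pads are 22 mm wide; open, the fingers measure 114 mm over their backs; the gripper's body (76 mm by 85 mm) begins 54 mm behind the grasp point. The pads swing forward as they close: fully open they stand 13 mm farther back than shut.
Start: joints at [-1.355, 0.313, 0.046, 1.304, 0, 1.431], TCP at [0.2, -0.539, 0.231] pointing down, gripper open.
Joint ranges: [-2.76, 2.76], [-0.86, 1.69], [-1.03, 1.26], [-2.2, 2.34], [-1.47, 1.5], [-3.14, 3.14]. Speed limits (rad/s): [2.57, 2.57, 3.14, 3.14, 3.14, 3.14].

INTERFACE

Orientations are given as a rotation vector (axis times angle).
In Python, from rig import * gives the robot as it stands.
- The arm moves only by the tool drive_tool, never from a script. Its argument "series" is a list of rows, each a list of 6 numbers: the shift along the world's x, y, z in cm, then the turn, a rotation vector about the world's x, y, z in rad. In form: [[x, y, z, wx, wy, wz], ...]. A call has 1 to 8 rows; each row shifts and turns the commanded pose from where the row before left it; what a row does not reach is not made up. A row lasts 1/12 s, in which the tool goes at most 41.7 mm and 7.16 degrees, less where a joint would pass 70% of its speed; a pose out of reach is approached as far as the arm can. A call with a gripper value outside its range is refused whole. "fingers" is the closure, from 0 (fully open) to 1 (shut), set as the call begins (left out, the last holds). The fingers move at their own pace and stop on an object; "newtons" is the grip in N (left out, the last holds). Time passes only in rows, so rows that do not move let the fingers close. It gives the time, the measured TCP pose, the force and the opening at its end, in the units of the state.
- observe(): the state, without advancing time (a new reading comes with each control period).
- get_image(name): name is "side" or "top"; returns (picture, depth): 384x512x3 uint8, red, green, blue; 384x512 float32, m along the optical axis (not along the pixel's ray), 0 where there is no reading.
- get_calibration(name): a dict with "K" (3x3 intrinsics, pixels), "camera_from_world" (4x4, takes a point from world to camera coordinates). Camera axes: x right, y down, z forward; pixel columns grow to the right and rows downward; lengths in m; the calibration is good to about 2 mm. A picture is of the moment at which its call begins. get_calibration takes no time and is no camera call.
- job_done(): hands the job in, once; it reports no verdict.
The state is a dict: "t": time; "q": joint angles; "joint_velocities": joint speeds; "tau": joint torques, N m; "position": TCP position; "orientation": TCP orientation; "contact_force": force on the tool from outside, world axes, zero at the start; "torque": the same for the moment, N m; "opening": opening from 0.0 (shut) to 1.0 (fully open).
Only numpy, scipy, OpenCV 4.12 (cv2) and the standard library are available. Lean on these libraries where they do the work, as an engineer would, in place of code of your own. Each camera call takes 0.05 s, during which the arm holds its last target.

TASK

Get the stock terminal ready for counting: raise its stiff-hinged screen until it stands 60 degrees up from closed and let go of it, then take the stylus from its yellow stand and press the red recessed button on the terminal's deck fully down with the stylus tip for a moment. Put the stylus back in its stand, fully home, and leave the screen at 60 degrees and everything else on the bench where it stands.

Things in the scene. Friction and masses are not known exactly. Their poses are not given: they have to be found in the camera images.
- terminal: rugged grey stock terminal, fixed to the bench: case 190 (x) x 230 (y) x 50 mm high, origin at the centre of its underside, z up, its front (the side where the screen opens) faces its own -x. The screen is hinged along its far (+x) edge and overhangs its front by 10 mm. A square well 16 x 16 mm in the deck (top of the case, 50 mm up) at (-68, -70) mm holds the red button.
- screen (a joint): angle of the screen from closed (rad): 0 lies flat on the case, grows as it opens upward, 1.047 is 60 degrees, 1.571 is upright, stop at 2.0. The hinge is stiff (about 5 N at the edge) and stays where it is left. It starts partly open.
- screen_hinge (a point): point on the hinge axis, middle of the case's width: 90 mm to +x of the case's centre, 54 mm above the bench; fixed to the case, so its axes are the terminal's; the hinge axis is y
- screen_edge (a point): middle of the lower front (free) edge of the screen, 195 mm from the hinge axis; turns with the screen. The screen is a black panel 195 mm long, 226 mm wide, 14 mm thick with an orange free edge; this point is on its under (display) face; its x axis points to the hinge, z out of the panel's back.
- ready_button (a joint): travel of the red button (m): 0 is up, 0.005 is fully down; about 1.5 N to start it and 4 N to bottom it; springs back
- button_top (a point): centre of the red button's top face (12 mm diameter), 5 mm below the deck when up, in the 16 mm square well (too narrow for a gripper finger); moves with the button
- stylus: loose stylus, 140 mm long, z along it from tip to top; origin at the tip. Steel shaft 10 mm diameter up to 52 mm (tip tapers to 5 mm over the last 7 mm), then a square blue grip 18 x 18 mm from 52 to 140 mm (sides along its x and y axes). It stands tip down in its stand, hanging by the grip's shoulder
- stylus_tip (a point): the stylus's tip, axes as the stylus
- stand: yellow stylus stand, fixed: block 70 x 70 x 60 mm high with an upright 14 mm round hole right through its middle; origin at the centre of its underside. When the stylus is home its grip's shoulder rests on the top face and its tip is 8 mm above the bench
- stand_mouth (a point): centre of the hole's mouth, on the stand's top face 60 mm up
- clamp_front: blue cast pipe-repair clamp standing upright (bystander): sleeve 62 mm across, 100 mm tall, with two bolt flanges that bring it to 82 mm along its y axis; origin at the centre of its underside; close in front of one half of the terminal
- clamp_side: blue cast pipe-repair clamp standing upright (bystander): sleeve 62 mm across, 100 mm tall, with two bolt flanges that bring it to 82 mm along its y axis; origin at the centre of its underside
- clamp_left: blue cast pipe-repair clamp standing upright (bystander): sleeve 62 mm across, 100 mm tall, with two bolt flanges that bring it to 82 mm along its y axis; origin at the centre of its underside
- clamp_right: red cast pipe-repair clamp standing upright (bystander): sleeve 62 mm across, 100 mm tall, with two bolt flanges that bring it to 82 mm along its y axis; origin at the centre of its underside
- gasket: black rubber ring lying flat (bystander), 72 mm across, 12 mm high; in front of the other half of the terminal; origin at the centre of its underside
- tape_roll: amber roll of tape lying flat (bystander), 90 mm across, 48 mm high; origin at the centre of its underside
There are look-alikes about, which are no part of the job. What is shaped like the stylus but turquoise is not meant.

How it is judged:
On the way, in this order (a step that is already met when the one before it is completed fails the run):
1. the screen stands 60 degrees open (6 degrees either way), at rest and untouched by the robot (value of joint screen between 0.9422 and 1.1522 rad and velocity of joint screen between -0.05 and 0.05 rad/s and contact force between each of the arm, the fingers and terminal below 0.1 N), for 0.3 s.
2. the stylus tip holds the red button down (4 mm or more) (value of joint ready_button above 0.004 m and distance between stylus_tip and button_top below 0.009 m), for 0.2 s.
At the end, for the whole second after the job is handed in: The screen stands 60 degrees open, 6 degrees either way; the button is up again; the stylus stands upright (within 0.15 rad) and at rest in its stand, its shoulder within 4 mm of the stand's top face (value of joint screen between 0.9422 and 1.1522 rad and value of joint ready_button below 0.0015 m and horizontal distance between stylus_tip and stand_mouth below 0.008 m and z of stylus_tip in the frame of stand_mouth below -0.048 m and angle between stylus's own z axis and vertical below 0.15 rad and linear speed of stylus below 0.02 m/s); the robot touches nothing.
It fails at once if a bystander (clamp, gasket or tape roll) is shifted or tipped by more than 20 mm or 0.3 rad (distance of any of clamp_front, clamp_side, clamp_left, clamp_right, gasket, tape_roll from where it was at the start of the episode above 0.02 m or angle between any of clamp_front, clamp_side, clamp_left, clamp_right, gasket, tape_roll's own z axis and vertical above 0.3 rad).
It also fails if it takes over 67 s, if anything falls off the work surface, if the arm or the gripper's body presses on something with over 40 N, if the wrist force passes 120 N, or if a joint passes its speed limit or range.

## Working session

There is one attempt and no reset: what is moved stays moved. The work goes in short steps, Python scripts to look and compute and a tool call to move; the robot and the scene stay as the last step left them, time stands still between calls to the robot, and variables do not carry over. Pictures are saved under pics/ and viewed, and the job is handed in when it is done.

Besides the shell and the picture viewer there is one more tool, called after "Call:" in YAML: its name, and indented under it one key for each argument. drive_tool: Moves the arm, as the interface text tells. Its arguments: {"type":"object","properties":{"series":{"type":"array"},"fingers":{"type":"number"},"newtons":{"type":"number"}},"required":["series"]}

```bash
ls; mkdir -p pics; python3 - <<'E'
from rig import *
import cv2, numpy as np
s=observe(); print({k:np.round(v,3).tolist() for k,v in s.items()})
for n in ("side","top"):
    im,d=get_image(n); c=get_calibration(n)
    np.savez(f"pics/{n}0.npz",im=im,d=d,K=c["K"],T=c["camera_from_world"])
    cv2.imwrite(f"pics/{n}0.png",cv2.resize(im[:,:,::-1],None,fx=1.5,fy=1.5,interpolation=cv2.INTER_CUBIC))
    print(n,np.round(c["K"],1).tolist(),np.round(c["camera_from_world"],3).tolist(),(d==0).mean())
E
```

```text
pics
{'t': 0.0, 'q': [-1.355, 0.314, 0.045, 1.304, -0.0, 1.431], 'joint_velocities': [-0.001, 0.001, 0.001, -0.002, 0.001, 0.001], 'tau': [0.0, -48.062, 29.853, 0.019, -0.0, -0.0], 'position': [0.2, -0.539, 0.23], 'orientation': [-3.09, -0.556, 0.0], 'contact_force': [0.438, 0.063, 0.11], 'torque': [0.04, -0.029, -0.0], 'opening': 1.002}
side [[404.7, 0.0, 257.8], [0.0, 404.7, 195.0], [0.0, 0.0, 1.0]] [[0.953, -0.304, 0.001, -0.55], [-0.232, -0.728, -0.645, 0.213], [0.196, 0.614, -0.764, 1.027], [0.0, 0.0, 0.0, 1.0]] 0.0038299560546875
top [[494.9, 0.0, 262.6], [0.0, 494.9, 185.6], [0.0, 0.0, 1.0]] [[-0.02, -1.0, -0.001, 0.08], [-0.978, 0.019, -0.206, 0.607], [0.206, -0.003, -0.979, 1.277], [0.0, 0.0, 0.0, 1.0]] 0.0038706461588541665
```

View pics/side0.png

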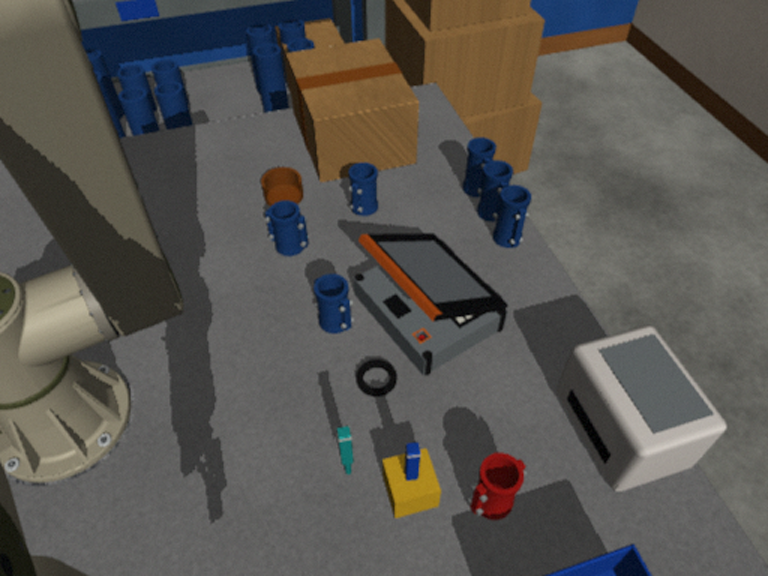

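View pics/top0.png

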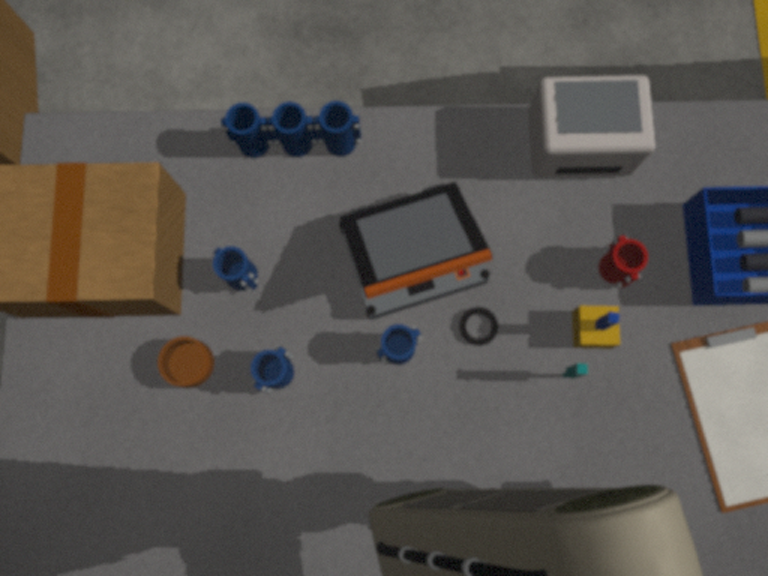

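The side view (1.5x) shows the terminal with its screen partly open (orange edge from (365,240) to (440,315)) and the red button around (422,337). The yellow stand with the blue stylus is at (412,470), the turquoise look-alike at (346,450), the gasket at (376,377) and clamp_front at (333,303). Next I'll measure these.

```bash
cat > h.py <<'E'
import numpy as np, cv2
def load(p):
    z=np.load(p); return z["im"],z["d"],z["K"],z["T"]
def cloud(d,K,T):
    v,u=np.mgrid[:d.shape[0],:d.shape[1]]
    P=np.stack([(u-K[0,2])*d/K[0,0],(v-K[1,2])*d/K[1,1],d],-1)
    Ti=np.linalg.inv(T); return P@Ti[:3,:3].T+Ti[:3,3]
def hsv(im): return cv2.cvtColor(im,cv2.COLOR_RGB2HSV)
def ray(uv,K,T,z):
    Ti=np.linalg.inv(T); c=Ti[:3,3]; r=Ti[:3,:3]@np.linalg.inv(K)@np.array([uv[0],uv[1],1.]); return c+r*(z-c[2])/r[2]
def proj(p,K,T):
    q=T[:3,:3]@np.asarray(p)+T[:3,3]; q=K@q; return q[:2]/q[2]
E
python3 - <<'E'
from h import *
R={"yellow":((22,150,120),(32,255,255)),"orange":((5,180,120),(14,255,255)),"red":((0,190,110),(4,255,255)),"blue":((108,180,50),(124,255,255)),"turq":((80,120,60),(95,255,255))}
for n in("side","top"):
    im,d,K,T=load(f"pics/{n}0.npz"); W=cloud(d,K,T); H=hsv(im)
    for k,(a,b) in R.items():
        m=cv2.inRange(H,a,b); N,L,S,C=cv2.connectedComponentsWithStats(m)
        for i in range(1,N):
            if S[i,4]<12: continue
            p=W[(L==i)&(d>0)]
            if len(p)==0 or np.median(p[:,0])>0.95: continue
            print(n,k,S[i,4],C[i].round(),"med",np.median(p,0).round(3),"lo",np.percentile(p,3,0).round(3),"hi",np.percentile(p,97,0).round(3))
E
```

```text
side yellow 1002 [275. 324.] med [ 0.515 -0.317  0.06 ] lo [ 0.486 -0.332  0.006] hi [ 0.553 -0.267  0.063]
side orange 501 [266. 184.] med [ 0.6   -0.     0.156] lo [ 0.567 -0.09   0.148] hi [0.63  0.107 0.161]
side red 438 [334. 321.] med [ 0.636 -0.364  0.098] lo [ 0.61  -0.378  0.022] hi [ 0.666 -0.324  0.103]
side red 25 [321. 326.] med [ 0.603 -0.359  0.091] lo [ 0.598 -0.363  0.083] hi [ 0.607 -0.353  0.093]
side blue 303 [91.  6.] med [0.201 1.466 0.017] lo [ 0.147  1.457 -0.01 ] hi [0.255 1.477 0.043]
side blue 4712 [130.  35.] med [ 0.283  2.049 -0.348] lo [-0.031  1.528 -0.482] hi [ 0.842  2.077 -0.24 ]
side blue 13 [68. 59.] med [-0.004  1.553 -0.281] lo [-0.008  1.546 -0.297] hi [-0.002  1.568 -0.256]
side blue 29 [75. 76.] med [-0.006  1.557 -0.389] lo [-0.01  1.54 -0.43] hi [-1.000e-03  1.572e+00 -3.430e-01]
side blue 749 [334. 126.] med [0.897 0.195 0.108] lo [0.874 0.13  0.015] hi [0.923 0.364 0.123]
side blue 365 [242. 125.] med [0.636 0.334 0.071] lo [0.608 0.327 0.009] hi [0.659 0.385 0.101]
side blue 516 [191. 151.] med [0.449 0.266 0.068] lo [0.422 0.258 0.007] 
[... 769 characters left out ...]
224.] med [ 0.497 -0.297  0.06 ] lo [ 0.484 -0.328  0.055] hi [ 0.51  -0.264  0.064]
top orange 463 [285. 181.] med [0.599 0.009 0.156] lo [ 0.568 -0.086  0.15 ] hi [0.629 0.108 0.161]
top red 82 [416. 173.] med [ 0.619 -0.339  0.099] lo [ 0.601 -0.366  0.085] hi [ 0.663 -0.321  0.103]
top blue 14 [493. 126.] med [ 0.755 -0.561  0.09 ] lo [ 0.753 -0.572  0.084] hi [ 0.756 -0.548  0.1  ]
top blue 1466 [484. 164.] med [ 0.667 -0.561  0.005] lo [ 0.563 -0.627 -0.001] hi [ 0.755 -0.491  0.101]
top blue 12 [408. 212.] med [ 0.517 -0.296  0.148] lo [ 0.513 -0.3    0.145] hi [ 0.521 -0.292  0.15 ]
top turq 37 [387. 245.] med [ 0.435 -0.239  0.138] lo [ 0.428 -0.245  0.136] hi [ 0.44  -0.232  0.143]
```

```bash
python3 - <<'E'
from h import *
im=load("pics/side0.npz")[0]
cv2.imwrite("pics/c1.png",cv2.resize(im[140:350,205:365,::-1],None,fx=3.6,fy=2.8,interpolation=cv2.INTER_CUBIC) if 0 else cv2.resize(im[140:350,205:365,::-1],None,fx=2.8,fy=2.8,interpolation=cv2.INTER_CUBIC))
im=load("pics/top0.npz")[0]
cv2.imwrite("pics/c2.png",cv2.resize(im[110:260,215:440,::-1],None,fx=3.5,fy=3.5,interpolation=cv2.INTER_CUBIC))
E
```

```text
(no output)
```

View pics/c1.png

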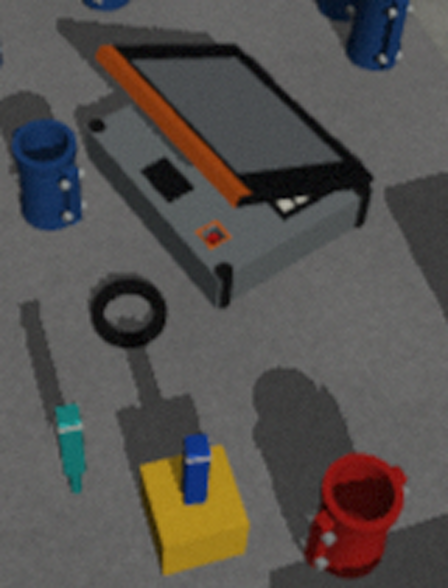

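View pics/c2.png

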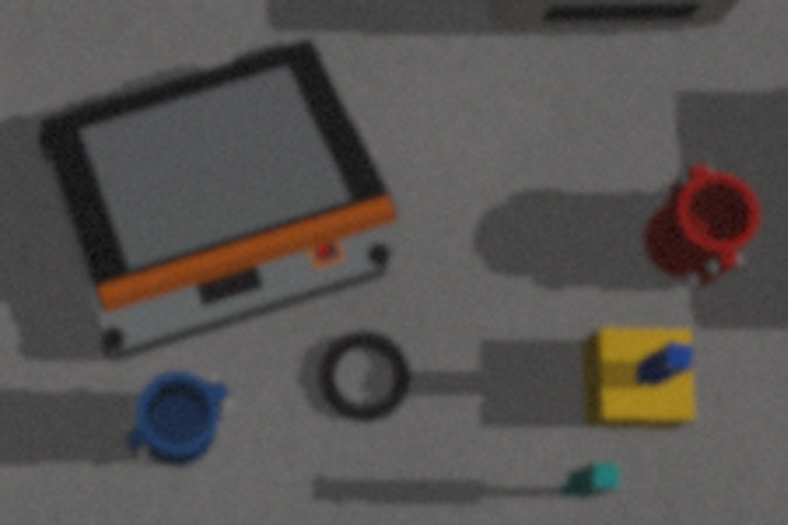

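```bash
python3 - <<'E'
from h import *
for n in("side","top"):
    im,d,K,T=load(f"pics/{n}0.npz"); W=cloud(d,K,T); H=hsv(im)
    m=(W[...,0]>.45)&(W[...,0]<.9)&(W[...,1]>-.22)&(W[...,1]<.22)&(d>0)
    dk=m&(abs(W[...,2]-.05)<.006)
    N,L,S,C=cv2.connectedComponentsWithStats(dk.astype(np.uint8)); i=1+S[1:,4].argmax()
    p=W[L==i]; r=cv2.minAreaRect(p[:,:2].astype(np.float32)*1000); print(n,"deck",len(p),r,np.median(p[:,2]),cv2.boxPoints(r).round(1).tolist())
    org=cv2.inRange(H,(5,180,120),(14,255,255))>0
    q=W[org&m]; r=cv2.minAreaRect(q[:,:2].astype(np.float32)*1000); print("orange",r,cv2.boxPoints(r).round(1).tolist())
    pn=W[m&(W[...,2]>.07)&~org&(W[...,1]>-.13)&(W[...,0]>.6)&(W[...,1]<.15)]
    # plane fit
    for _ in range(5):
        c=pn.mean(0); nn=np.linalg.svd(pn-c,full_matrices=0)[2][2]; e=(pn-c)@nn; pn=pn[abs(e)<max(.002,2*e.std())]
    nn*=np.sign(nn[2]); print("panel n",nn.round(3),"tilt",np.arccos(nn[2]),"yaw",np.degrees(np.arctan2(-nn[1],-nn[0])),len(pn),e.std(),c)
    rm=cv2.inRange(H,(0,150,90),(6,255,255)); rm=(rm>0)&(W[...,2]<.06)&m
    v,u=np.nonzero(rm); print("red",len(u),u.mean(),v.mean(),ray((u.mean(),v.mean()),K,T,.045))
    # stylus top yaw
    bl=cv2.inRange(H,(108,130,50),(124,255,255))>0
    b=bl&(abs(W[...,0]-.519)<.02)&(abs(W[...,1]+.298)<.03)&(W[...,2]>.14)
    t=W[b]; r=cv2.minAreaRect(t[:,:2].astype(np.float32)*1000); print("stylus",len(t),r)
    # others
    for nm,c in dict(clf=(.49,.05),gask=(.5,-.09),clr=(.62,-.34),).items():
        g=W[(abs(W[...,0]-c[0])<.06)&(abs(W[...,1]-c[1])<.06)&(W[...,2]>.006)&(W[...,2]<.11)&~m] if nm=="clr" else W[(abs(W[...,0]-c[0])<.06)&(abs(W[...,1]-c[1])<.06)&(W[...,2]>.007)&(W[...,2]<(.02 if nm=='gask' else .11))&(d>0)]
        print(nm,np.percentile(g,2,0).round(3),np.percentile(g,98,0).round(3))
    if n=="side":
        y=(cv2.inRange(H,(22,130,90),(32,255,255))>0)
    else: y=(cv2.inRange(H,(22,130,90),(32,255,255))>0)
    y&=abs(W[...,2]-.06)<.005
    y&=(abs(W[...,0]-.52)<.06)&(abs(W[...,1]+.3)<.06)
    print("stand",cv2.minAreaRect(W[y][:,:2].astype(np.float32)*1000))
E
```

```text
side deck 2057 ((667.8369750976562, 32.661834716796875), (190.20770263671875, 235.89820861816406), 16.628522872924805) 0.05087802320489554 [[543.0, 118.5], [610.5, -107.5999984741211], [792.7000122070312, -53.099998474121094], [725.2000122070312, 172.89999389648438]]
orange ((602.9182739257812, 10.511817932128906), (24.832868576049805, 218.17019653320312), 16.925090789794922) [[559.2999877929688, 111.30000305175781], [622.7999877929688, -97.5], [646.5999755859375, -90.19999694824219], [583.0, 118.5]]
panel n [0.455 0.134 0.88 ] tilt 0.49410207194883404 yaw -163.63079127653782 2154 0.000956071174478914 [0.68271036 0.02323649 0.11466001]
red 13 280.6923076923077 224.53846153846155 [ 0.624389   -0.05427028  0.045     ]
stylus 66 ((519.808837890625, -297.0097351074219), (15.985591888427734, 16.663373947143555), 73.42623901367188)
clf [0.463 0.026 0.011] [0.548 0.101 0.103]
gask [ 0.495 -0.121  0.008] [ 0.559 -0.052  0.016]
clr [ 0.596 -0.378  0.009] [ 0.67  -0.322  0.103]
stand ((519.84033203125, -296.7303161621094), (69.99640655517578, 70.51185607910156), 87.88785552978516)
top deck 976
[... 365 characters left out ...]
3) [[561.4000244140625, 113.5], [619.0999755859375, -95.5], [636.5, -90.69999694824219], [578.7999877929688, 118.30000305175781]]
panel n [0.456 0.135 0.88 ] tilt 0.4955033090180046 yaw -163.5308763469905 3502 0.0016660017197240725 [0.67865669 0.03106161 0.11318473]
red 14 306.7142857142857 181.5 [ 0.62138948 -0.05363544  0.045     ]
stylus 34 ((516.5677490234375, -295.38873291015625), (14.332205772399902, 14.798707962036133), 78.4920883178711)
clf [0.461 0.027 0.008] [0.548 0.104 0.104]
gask [ 0.494 -0.12   0.007] [ 0.558 -0.054  0.017]
clr [ 0.595 -0.376  0.007] [ 0.67  -0.319  0.103]
stand ((517.3543701171875, -295.9798583984375), (69.60726165771484, 68.36869812011719), 88.13562774658203)
```

Things that could be mistaken for the target (side camera, raw pixels): the blue stylus in the yellow stand at (275,305) against the turquoise one at (230,298), and the red button at (281,224.5) against the red clamp at (334,321). The crop shows the blue stylus standing in the yellow block, and the red spot inside the orange-rimmed well on the deck. Those are the two I'll use.

The measurements agree with each other:
- **Terminal:** centre (0.668, 0.033), yaw 16.5°.
- **Screen:** 0.495 rad.
- **Button:** predicted (0.6225, -0.054), seen (0.623, -0.054).
- **Stand:** (0.519, -0.297).

First I'll move to a point in front of the terminal's free half with the fingers shut.

Call:
drive_tool:
  series:
    - [2.0, 2.9, 0.2, 0, 0, 0.094]
    - [2.0, 2.9, 0.2, 0, 0, 0.094]
    - [2.0, 2.9, 0.2, 0, 0, 0.094]
    - [2.0, 2.9, 0.2, 0, 0, 0.094]
    - [2.0, 2.9, 0.2, 0, 0, 0.094]
    - [2.0, 2.9, 0.2, 0, 0, 0.094]
    - [2.0, 2.9, 0.2, 0, 0, 0.094]
    - [2.0, 2.9, 0.2, 0, 0, 0.094]
  fingers: 1
  newtons: 40

```text
t: 0.77
position: [0.3607, -0.3053, 0.2471]
orientation: [-2.668, -1.658, -0.0]
contact_force: [0.8, -1.4, -1.2]
opening: -0.003
```

Call:
drive_tool:
  series:
    - [2.0, 2.9, 0.2, 0, 0, 0.094]
    - [2.0, 2.9, 0.2, 0, 0, 0.094]
    - [2.0, 2.9, 0.2, 0, 0, 0.094]
    - [2.0, 2.9, 0.2, 0, 0, 0.094]
    - [2.0, 2.9, 0.2, 0, 0, 0.094]
    - [2.0, 2.9, 0.2, 0, 0, 0.094]
    - [2.0, 2.9, 0.2, 0, 0, 0.094]
    - [2.0, 2.9, 0.2, 0, 0, 0.094]

```text
t: 1.43
position: [0.5208, -0.0733, 0.2631]
orientation: [-1.872, -2.522, 0.0]
contact_force: [0.5, -0.8, 0.0]
opening: -0.001
```

Call:
drive_tool:
  series:
    - [0, 0, -0.5, 0.0318, -0.1074, 0]
    - [0, 0, -0.5, 0.0318, -0.1074, 0]
    - [0, 0, -0.5, 0.0318, -0.1074, 0]
    - [0, 0, -0.5, 0.0318, -0.1074, 0]
    - [0, 0, -0.5, 0.0318, -0.1074, 0]
    - [0, 0, -0.5, 0.0318, -0.1074, 0]
    - [0, 0, -0.5, 0.0318, -0.1074, 0]
    - [0, 0, -0.5, 0.0318, -0.1074, 0]

```text
t: 2.1
position: [0.5197, -0.0746, 0.224]
orientation: [1.455, 1.953, 0.943]
contact_force: [1.5, -0.9, -0.7]
opening: 0.001
```

```bash
cat >> h.py <<'E'
from scipy.spatial.transform import Rotation as Ro
YAW=np.radians(16.5); C0=np.array([.6678,.0327,0]); RT=Ro.from_euler('z',YAW).as_matrix()
def st():
    from rig import observe
    s=observe(); R=Ro.from_rotvec(s["orientation"]).as_matrix()
    print("t",s["t"],"q",np.round(s["q"],3),"\npos",np.round(s["position"],4),"local",np.round(RT.T@(np.array(s["position"])-C0),4),"z",R[:,2].round(3),"y",R[:,1].round(3),"x",R[:,0].round(3),"F",np.round(s["contact_force"],1),"op",s["opening"])
    return s,R
E
python3 -c "
from h import *
st()"
```

```text
t 2.1 q [-0.696 -0.231 -0.907  0.283  0.711  0.818] 
pos [ 0.5197 -0.0746  0.224 ] local [-0.1725 -0.0609  0.224 ] z [ 0.753  0.222 -0.62 ] y [0.594 0.179 0.785] x [-0.285  0.959 -0.003] F [ 1.5 -0.9 -0.7] op 0.0009664675526440526
```

Call:
drive_tool:
  series:
    - [0.5, 0.15, -1.3, 0.012, -0.04, 0]
    - [0.5, 0.15, -1.3, 0.012, -0.04, 0]
    - [0.5, 0.15, -1.3, 0.012, -0.04, 0]
    - [0.5, 0.15, -1.3, 0.012, -0.04, 0]
    - [0.5, 0.15, -1.3, 0.012, -0.04, 0]
    - [0.5, 0.15, -1.3, 0.012, -0.04, 0]
    - [0.5, 0.15, -1.3, 0.012, -0.04, 0]
    - [0.5, 0.15, -1.3, 0.012, -0.04, 0]

```text
t: 2.77
position: [0.5943, -0.1115, 0.1607]
orientation: [1.279, 1.808, 1.211]
contact_force: [0.2, 0.2, -0.1]
opening: -0.002
```

```bash
python3 -c "
from h import *
st()"
```

```text
t 2.7667 q [-0.761  0.182 -1.026 -0.416  0.978  0.901] 
pos [ 0.5943 -0.1115  0.1607] local [-0.1115 -0.1174  0.1607] z [ 0.856  0.33  -0.397] y [0.381 0.116 0.917] x [-0.349  0.937  0.027] F [ 0.2  0.2 -0.1] op -0.002099178830864342
```

Call:
drive_tool:
  series:
    - [0.2, 0.2, -1, 0, 0, 0]
    - [0.2, 0.2, -1, 0, 0, 0]
    - [0.2, 0.2, -1, 0, 0, 0]
    - [0.2, 0.2, -1, 0, 0, 0]

```text
t: 3.1
position: [0.6074, -0.1104, 0.1237]
orientation: [1.283, 1.824, 1.212]
contact_force: [0.1, -0.4, -0.4]
opening: 0.001
```

```bash
python3 -c "
from h import *
st()"
```

```text
t 3.1 q [-0.737  0.295 -1.027 -0.527  0.963  0.91 ] 
pos [ 0.6074 -0.1104  0.1237] local [-0.0985 -0.1201  0.1237] z [ 0.848  0.339 -0.407] y [0.391 0.118 0.913] x [-0.358  0.933  0.032] F [ 0.1 -0.4 -0.4] op 0.0011908040180889413
```

Call:
drive_tool:
  series:
    - [0.2, 0.2, -1, 0, 0, 0]
    - [0.2, 0.2, -1, 0, 0, 0]
    - [0.2, 0.2, -0.9, 0, 0, 0]
    - [0.6, 1.1, 0, 0, 0, 0]
    - [0.6, 1.1, 0, 0, 0, 0]
    - [0.6, 1.1, 0, 0, 0, 0]

```text
t: 3.6
position: [0.6392, -0.0789, 0.098]
orientation: [1.284, 1.84, 1.215]
contact_force: [0.1, 0.5, -0.5]
opening: -0.002
```

```bash
python3 -c "
from h import *
st()"
```

```text
t 3.6 q [-0.631  0.394 -1.027 -0.699  0.89   1.013] 
pos [ 0.6392 -0.0789  0.098 ] local [-0.0591 -0.0989  0.098 ] z [ 0.84   0.349 -0.416] y [0.399 0.121 0.909] x [-0.367  0.929  0.037] F [ 0.1  0.5 -0.5] op -0.0017422664881273726
```

Call:
drive_tool:
  series:
    - [0.7, 1.2, 0, 0, 0, 0]
    - [0.7, 1.2, 0, 0, 0, 0]
    - [0, 0, 0.4, 0, 0, 0]
    - [0, 0, 0.4, 0, 0, 0]
    - [0, 0, 0.5, 0, 0, 0]

```text
t: 4.02
position: [0.6532, -0.0556, 0.1109]
orientation: [1.286, 1.843, 1.215]
contact_force: [-2.8, -0.3, -4.0]
opening: 0.003
```

```bash
cat >> h.py <<'E'
def screen(tag,save=True):
    from rig import get_image,get_calibration
    for n in("side","top"):
        im,d=get_image(n);c=get_calibration(n);K,T=c["K"],c["camera_from_world"]
        np.savez(f"pics/{tag}_{n}.npz",im=im,d=d,K=K,T=T)
        cv2.imwrite(f"pics/{tag}_{n}.png",cv2.resize(im[:,:,::-1],None,fx=1.5,fy=1.5,interpolation=cv2.INTER_CUBIC))
        W=cloud(d,K,T); L=(W-C0)@RT
        org=(cv2.inRange(hsv(im),(4,170,80),(15,255,255))>0)&(d>0)&(abs(L[...,1])<.12)&(L[...,0]>-.12)&(L[...,0]<.1)&(L[...,2]>.08)
        p=L[org]
        if len(p)>20:
            a=np.arctan2(p[:,2]-.054,.09-p[:,0]); print(n,"orange",len(p),np.median(p,0).round(3),"edge ang",np.degrees(np.median(a)).round(1), np.degrees(np.percentile(a,[5,95])).round(1))
        pn=L[(d>0)&(abs(L[...,1])<.1)&(L[...,0]>-.1)&(L[...,0]<.1)&(L[...,2]>.085)&(L[...,2]<.25)&~org&(L[...,1]>-.0)]
        if len(pn)>100:
            for _ in range(8):
                c=np.median(pn,0); nn=np.linalg.svd(pn-pn.mean(0),full_matrices=0)[2][2]; e=(pn-pn.mean(0))@nn; pn=pn[abs(e)<max(.0025,1.5*e.std())]
            nn*=np.sign(nn[0]+1e-9); print(n,"panel",len(pn),nn.round(3),"deg",np.degrees(np.arctan2(nn[0],nn[2])).round(1),e.std().round(4))
E
python3 -c "
from h import *
st();screen('a')"
```

```text
t 4.0167 q [-0.567  0.368 -1.019 -0.709  0.841  1.073] 
pos [ 0.6532 -0.0556  0.1109] local [-0.0391 -0.0805  0.1109] z [ 0.838  0.35  -0.418] y [0.402 0.121 0.908] x [-0.369  0.929  0.04 ] F [-2.8 -0.3 -4. ] op 0.0034952580674509097
side orange 545 [-0.064 -0.011  0.172] edge ang 37.9 [35.1 39.4]
side panel 678 [0.563 0.011 0.826] deg 34.3 0.0008
top orange 649 [-0.062  0.001  0.172] edge ang 38.3 [35.3 39.4]
top panel 1199 [0.569 0.012 0.822] deg 34.7 0.0012
```

View pics/a_side.png

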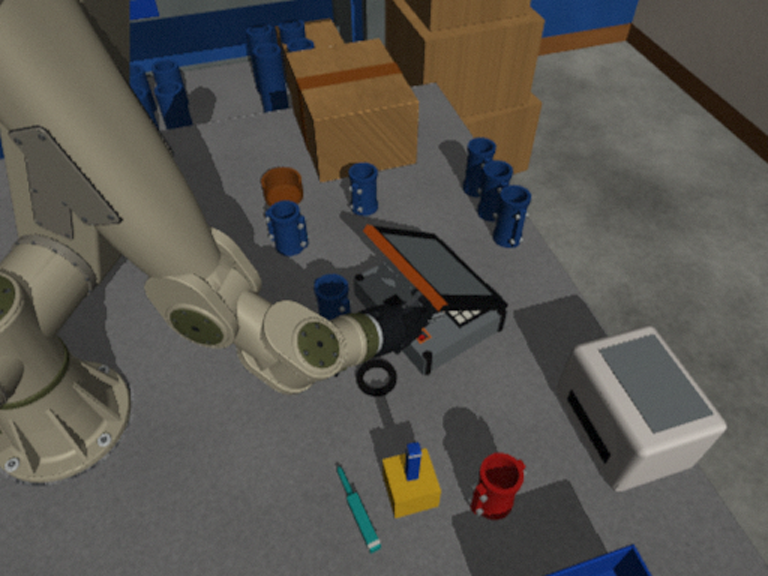

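The screen is at 34.5° and the finger is lifting it cleanly at low force. The picture also shows the turquoise look-alike lying at (358,510). It was freestanding, and my forearm knocked it over. The listed bystanders haven't moved. I'll carry on lifting along the arc.

Call:
drive_tool:
  series:
    - [0.28, 0.08, 0.57, 0, 0, 0]
    - [0.28, 0.08, 0.57, 0, 0, 0]
    - [0.31, 0.09, 0.52, 0, 0, 0]
    - [0.31, 0.09, 0.52, 0, 0, 0]
    - [0.35, 0.1, 0.5, 0, 0, 0]
    - [0.35, 0.1, 0.5, 0, 0, 0]

```text
t: 4.62
position: [0.6736, -0.0506, 0.1447]
orientation: [1.282, 1.841, 1.215]
contact_force: [-1.7, -1.2, -3.3]
opening: 0.001
```

```bash
python3 -c "
from h import *
st();screen('b')"
```

```text
t 4.6167 q [-0.532  0.302 -0.963 -0.614  0.815  1.105] 
pos [ 0.6736 -0.0506  0.1447] local [-0.0181 -0.0815  0.1447] z [ 0.84   0.35  -0.416] y [0.399 0.123 0.909] x [-0.369  0.929  0.036] F [-1.7 -1.2 -3.3] op 0.001005289074386556
side orange 474 [-0.04  -0.01   0.199] edge ang 48.3 [46.1 50.1]
side panel 355 [0.709 0.009 0.705] deg 45.1 0.0005
top orange 650 [-0.038 -0.     0.199] edge ang 49.0 [46.1 50.2]
top panel 1062 [0.716 0.009 0.698] deg 45.7 0.0011
```

Call:
drive_tool:
  series:
    - [0.4, 0.12, 0.45, 0, 0, 0]
    - [0.4, 0.12, 0.45, 0, 0, 0]
    - [0.44, 0.13, 0.41, 0, 0, 0]
    - [0.44, 0.13, 0.41, 0, 0, 0]
    - [0.47, 0.14, 0.38, 0, 0, 0]
    - [0.47, 0.14, 0.38, 0, 0, 0]
    - [0, 0, 0, 0, 0, 0]

```text
t: 5.3
position: [0.7002, -0.0422, 0.1694]
orientation: [1.28, 1.842, 1.216]
contact_force: [-1.7, -0.3, -3.0]
opening: 0.003
```

```bash
python3 -c "
from h import *
st();screen('c')"
```

```text
t 5.3 q [-0.488  0.276 -0.897 -0.549  0.78   1.142] 
pos [ 0.7002 -0.0422  0.1694] local [ 0.0098 -0.081   0.1694] z [ 0.839  0.351 -0.415] y [0.398 0.123 0.909] x [-0.37   0.928  0.036] F [-1.7 -0.3 -3. ] op 0.0029727208254318534
side orange 419 [-0.008 -0.016  0.223] edge ang 60.0 [58.1 61.7]
top orange 554 [-0.007 -0.     0.222] edge ang 60.2 [58.  61.9]
top panel 680 [0.844 0.012 0.537] deg 57.5 0.0008
```

Call:
drive_tool:
  series:
    - [0.43, 0.13, 0.31, 0, 0, 0]
    - [0.43, 0.13, 0.31, 0, 0, 0]
    - [0, 0, 0, 0, 0, 0]

```text
t: 5.65
position: [0.7084, -0.0399, 0.1753]
orientation: [1.281, 1.842, 1.216]
contact_force: [-1.4, -0.6, -2.7]
opening: -0.003
```

```bash
python3 -c "
from h import *
st();screen('d')"
```

```text
t 5.65 q [-0.476  0.273 -0.877 -0.533  0.769  1.153] 
pos [ 0.7084 -0.0399  0.1753] local [ 0.0183 -0.0812  0.1753] z [ 0.839  0.35  -0.416] y [0.399 0.123 0.909] x [-0.369  0.929  0.037] F [-1.4 -0.6 -2.7] op -0.0033392680784361385
side orange 438 [ 0.003 -0.01   0.229] edge ang 63.7 [62.  65.6]
side panel 130 [0.879 0.002 0.476] deg 61.6 0.0002
top orange 538 [0.005 0.001 0.229] edge ang 64.0 [62.  65.7]
top panel 518 [0.878 0.011 0.479] deg 61.4 0.0007
```

View pics/d_side.png

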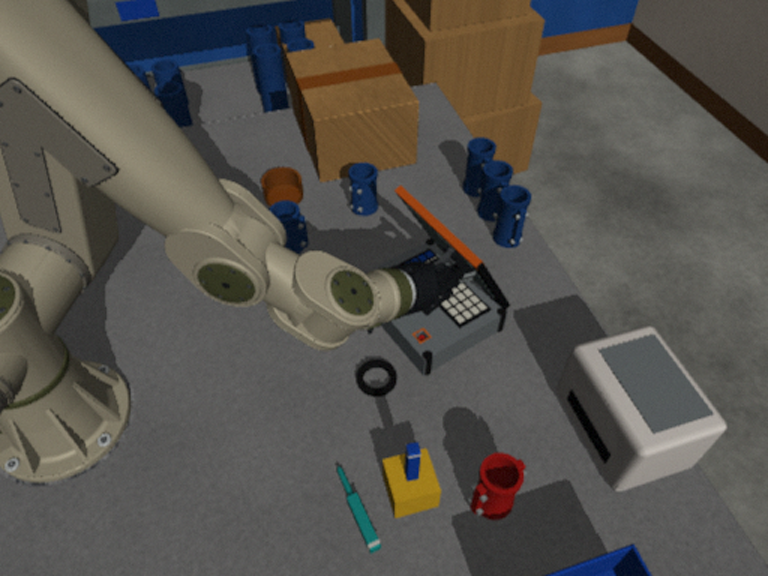

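Both views give about 61.5°. Now I'll back straight out, then turn the tool down again.

Call:
drive_tool:
  series:
    - [-1.0, -0.4, -0.3, 0, 0, 0]
    - [-1.6, -0.6, 0, 0, 0, 0]
    - [-2.0, -0.8, 0, 0, 0, 0]
    - [-2.0, -0.8, 0.3, -0.02, 0.06, 0]
    - [-2.0, -0.8, 0.8, -0.032, 0.11, 0]
    - [-2.0, -0.8, 1, -0.032, 0.11, 0]
    - [-1, -0.4, 1, -0.032, 0.11, 0]
    - [0, 0, 1, -0.032, 0.11, 0]

```text
t: 6.42
position: [0.6134, -0.0818, 0.1998]
orientation: [1.532, 2.131, 0.894]
contact_force: [1.5, 0.5, -0.7]
opening: 0.0
```

```bash
python3 -c "
from h import *
st();screen('e')"
```

```text
t 6.4167 q [-0.546  0.054 -0.606  0.426  0.597  0.852] 
pos [ 0.6134 -0.0818  0.1998] local [-0.0847 -0.0943  0.1998] z [ 0.621  0.28  -0.732] y [0.704 0.209 0.678] x [-0.343  0.937  0.067] F [ 1.5  0.5 -0.7] op 5.6396349665645966e-05
side orange 438 [ 0.004 -0.01   0.229] edge ang 63.7 [61.9 65.6]
side panel 159 [0.88  0.003 0.476] deg 61.6 0.0002
top orange 515 [0.005 0.    0.229] edge ang 64.0 [62.1 65.6]
top panel 520 [0.878 0.01  0.478] deg 61.4 0.0007
```

View pics/e_side.png

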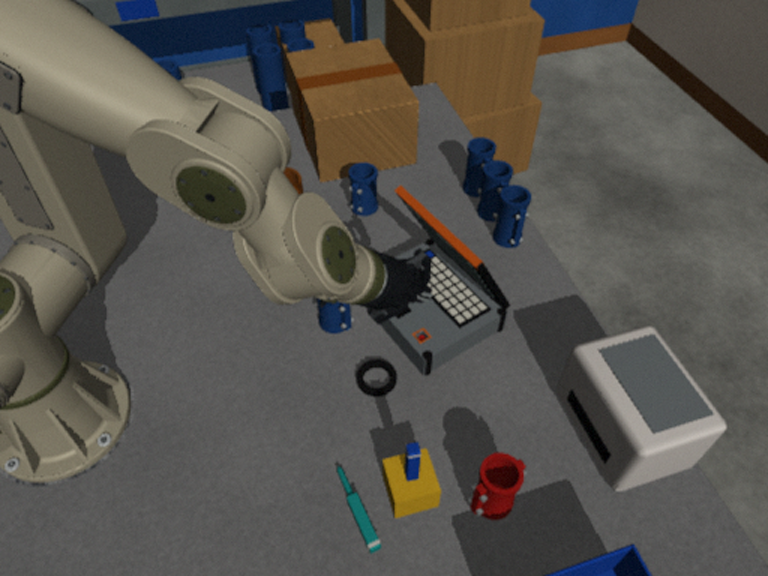

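The screen stays at 61.5° with the fingers clear. Next, the stylus grip's yaw and centre.

```bash
python3 - <<'E'
from h import *
for n in("side","top"):
    for tag in "cde":
        im,d,K,T=load(f"pics/{tag}_{n}.npz"); W=cloud(d,K,T); H=hsv(im)
        bl=cv2.inRange(H,(105,90,40),(128,255,255))>0
        bl&=(abs(W[...,0]-.519)<.03)&(abs(W[...,1]+.298)<.03)
        s=W[bl&(W[...,2]>.07)&(W[...,2]<.138)]
        t=W[bl&(W[...,2]>.144)]
        out=[n,len(s),len(t),t.mean(0).round(4)]
        if len(s)>20:
            s2=s[:,:2]; vx,vy,_,_=cv2.fitLine(s2.astype(np.float32)*1000,cv2.DIST_HUBER,0,.01,.01).ravel(); out+= ["face dir deg",np.degrees(np.arctan2(vy,vx)).round(1),s2.mean(0).round(4), (s2@np.array([vx,vy])).ptp() if hasattr(np.ndarray,'ptp') else np.ptp(s2@np.array([vx,vy]))]
        print(*out)
im,d,K,T=load("pics/e_side.npz")
cv2.imwrite("pics/sty.png",cv2.resize(im[285:345,245:305,::-1],None,fx=9,fy=9,interpolation=cv2.INTER_CUBIC))
E
```

```text
Traceback (most recent call last):
AttributeError: `ptp` was removed from the ndarray class in NumPy 2.0. Use np.ptp(arr, ...) instead.
```

```bash
python3 - <<'E'
from h import *
for n in("side","top"):
    for tag in "cde":
        im,d,K,T=load(f"pics/{tag}_{n}.npz"); W=cloud(d,K,T); H=hsv(im)
        bl=cv2.inRange(H,(105,90,40),(128,255,255))>0
        bl&=(abs(W[...,0]-.519)<.03)&(abs(W[...,1]+.298)<.03)
        s=W[bl&(W[...,2]>.07)&(W[...,2]<.138)]
        t=W[bl&(W[...,2]>.144)]
        out=[n,len(s),len(t),t.mean(0).round(4)]
        if len(s)>20:
            s2=s[:,:2]; vx,vy,_,_=cv2.fitLine(s2.astype(np.float32)*1000,cv2.DIST_HUBER,0,.01,.01).ravel(); out+= ["face dir deg",np.degrees(np.arctan2(vy,vx)).round(1),s2.mean(0).round(4), np.ptp(s2@np.array([vx,vy]))]
        print(*out)
im,d,K,T=load("pics/e_side.npz")
cv2.imwrite("pics/sty.png",cv2.resize(im[285:345,245:305,::-1],None,fx=9,fy=9,interpolation=cv2.INTER_CUBIC))
E
```

```text
side 104 69 [ 0.5195 -0.2974  0.1484] face dir deg -5.5 [ 0.5183 -0.3047] 0.01800125964192556
side 107 72 [ 0.5194 -0.2973  0.1483] face dir deg -6.6 [ 0.5184 -0.3045] 0.018058732321514115
side 103 72 [ 0.5194 -0.2973  0.1482] face dir deg -8.0 [ 0.5185 -0.3046] 0.018110159994973563
top 31 40 [ 0.5172 -0.2965  0.1473] face dir deg 5.9 [ 0.514 -0.289] 0.01038743411028581
top 30 39 [ 0.5167 -0.2968  0.1475] face dir deg 23.3 [ 0.5134 -0.2893] 0.011262480493439253
top 1 42 [ 0.517  -0.2963  0.1478]
```

View pics/sty.png

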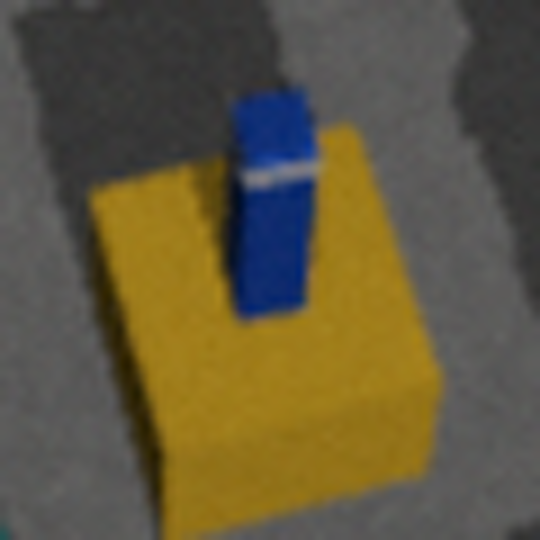

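```bash
cat >> h.py <<'E'
def plan(pos,yaw_y_deg,rows,tilt=None):
    s,R=st(); y=np.array([np.cos(np.radians(yaw_y_deg)),np.sin(np.radians(yaw_y_deg)),0]); z=np.array([0,0,-1.])
    Rt=np.stack([np.cross(y,z),y,z],1)
    if tilt is not None: Rt=Ro.from_rotvec(tilt).as_matrix()@Rt
    rv=Ro.from_matrix(Rt@R.T).as_rotvec(); dp=(np.array(pos)-s["position"])*100
    print("d cm",dp.round(2),"rv",rv.round(3),"per row",(dp/rows).round(3),(rv/rows).round(4))
E
python3 -c "
from h import *
plan([.5185,-.297,.25],-8,10)"
```

```text
t 6.5167 q [-0.543  0.054 -0.595  0.425  0.6    0.854] 
pos [ 0.6195 -0.0825  0.2066] local [-0.0791 -0.0968  0.2066] z [ 0.629  0.28  -0.725] y [0.696 0.214 0.686] x [-0.347  0.936  0.06 ] F [ 1.3 -0.1  1.2] op 0.0005964936593552393
d cm [-10.1  -21.45   4.34] rv [-0.139  0.753 -0.448] per row [-1.01  -2.145  0.434] [-0.0139  0.0753 -0.0448]
```

Call:
drive_tool:
  series:
    - [-1, -2.15, 0.45, -0.0139, 0.0753, -0.0448]
    - [-1, -2.15, 0.45, -0.0139, 0.0753, -0.0448]
    - [-1, -2.15, 0.45, -0.0139, 0.0753, -0.0448]
    - [-1, -2.15, 0.45, -0.0139, 0.0753, -0.0448]
    - [-1, -2.15, 0.45, -0.0139, 0.0753, -0.0448]

```text
t: 6.93
position: [0.5662, -0.1898, 0.2224]
orientation: [1.976, 2.141, 0.484]
contact_force: [0.9, 0.1, -0.6]
opening: 0.002
```

Call:
drive_tool:
  series:
    - [-1, -2.15, 0.45, -0.0139, 0.0753, -0.0448]
    - [-1, -2.15, 0.45, -0.0139, 0.0753, -0.0448]
    - [-1, -2.15, 0.45, -0.0139, 0.0753, -0.0448]
    - [-1, -2.15, 0.45, -0.0139, 0.0753, -0.0448]
    - [-1, -2.1, 0.3, -0.0139, 0.0753, -0.0448]
    - [0, 0, 0, 0, 0, 0]
  fingers: 0

```text
t: 7.43
position: [0.5175, -0.2993, 0.2414]
orientation: [-2.378, -2.045, 0.002]
contact_force: [0.5, -0.4, -0.5]
opening: 0.844
```

```bash
python3 -c "
from h import *
plan([.5185,-.297,.12],-8,8)"
```

```text
t 7.4333 q [-0.659  0.361  0.138  1.353  0.     1.062] 
pos [ 0.5175 -0.2993  0.2414] local [-0.2384 -0.2757  0.2414] z [-0.004  0.003 -1.   ] y [ 0.989 -0.149 -0.005] x [0.149 0.989 0.003] F [ 0.5 -0.4 -0.5] op 0.8444063287816188
d cm [  0.1    0.23 -12.14] rv [-0.003 -0.004  0.01 ] per row [ 0.012  0.029 -1.518] [-0.0004 -0.0005  0.0013]
```

Call:
drive_tool:
  series:
    - [0.1, 0.23, -1.5, -0.003, -0.004, 0.01]
    - [0, 0, -2, 0, 0, 0]
    - [0, 0, -2, 0, 0, 0]
    - [0, 0, -2, 0, 0, 0]
    - [0, 0, -2, 0, 0, 0]
    - [0, 0, -2, 0, 0, 0]
    - [0, 0, -2.2, 0, 0, 0]
    - [0, 0, 0, 0, 0, 0]

```text
t: 8.1
position: [0.515, -0.291, 0.1007]
orientation: [-2.362, -2.061, -0.003]
contact_force: [0.0, 1.1, -1.1]
opening: 0.998
```

```bash
python3 -c "
from h import *
plan([.5185,-.297,.104],-8,1)"
```

```text
t 8.1 q [-0.652  0.418 -0.13   1.03   0.004  1.055] 
pos [ 0.515  -0.291   0.1007] local [-0.2384 -0.2669  0.1007] z [-0.003  0.007 -1.   ] y [ 0.991 -0.135 -0.004] x [0.135 0.991 0.006] F [ 0.   1.1 -1.1] op 0.9979010714873501
d cm [ 0.35 -0.6   0.33] rv [-0.007 -0.003 -0.004] per row [ 0.351 -0.603  0.328] [-0.0068 -0.0031 -0.0039]
```

Call:
drive_tool:
  series:
    - [0.35, -0.6, 0.3, -0.007, -0.003, -0.004]
    - [0, 0, 0, 0, 0, 0]
    - [0, 0, 0, 0, 0, 0]

```text
t: 8.35
position: [0.5221, -0.3003, 0.111]
orientation: [2.364, 2.054, -0.0]
contact_force: [-0.4, -0.3, 0.0]
opening: 1.0
```

```bash
python3 -c "
from h import *
plan([.5185,-.297,.104],-8,1)
from rig import *
im,d=get_image('side'); cv2.imwrite('pics/f_side.png',cv2.resize(im[240:350,215:365,::-1],None,fx=5,fy=5,interpolation=cv2.INTER_CUBIC))"
```

```text
t 8.35 q [-0.654  0.417 -0.104  1.04  -0.002  1.057] 
pos [ 0.5221 -0.3003  0.111 ] local [-0.2343 -0.2779  0.111 ] z [ 0.007 -0.008 -1.   ] y [ 0.99  -0.14   0.008] x [ 0.14   0.99  -0.007] F [-0.4 -0.3  0. ] op 0.9998420017875247
d cm [-0.36  0.33 -0.7 ] rv [0.008 0.007 0.   ] per row [-0.361  0.332 -0.698] [0.0076 0.0066 0.0004]
```

View pics/f_side.png

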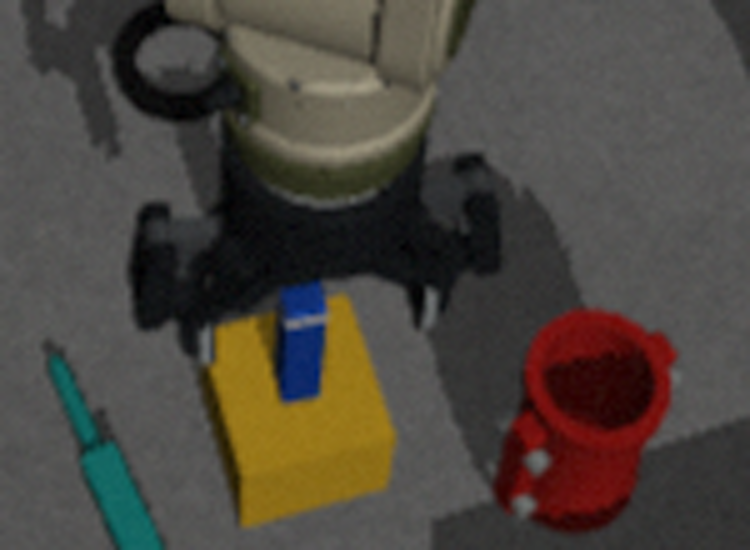

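Call:
drive_tool:
  series:
    - [0, 0, 0, 0, 0, 0]
    - [0, 0, 0, 0, 0, 0]

```text
t: 8.57
position: [0.5212, -0.2994, 0.11]
orientation: [2.365, 2.056, -0.002]
contact_force: [-0.7, -0.1, 0.1]
opening: 0.997
```

```bash
python3 -c "
from h import *
plan([.5185,-.297,.104],-8,1)"
```

```text
t 8.5667 q [-0.654  0.417 -0.106  1.04  -0.002  1.057] 
pos [ 0.5212 -0.2994  0.11  ] local [-0.2349 -0.2768  0.11  ] z [ 0.004 -0.006 -1.   ] y [ 0.99  -0.139  0.005] x [ 0.139  0.99  -0.006] F [-0.7 -0.1  0.1] op 0.9972208772525842
d cm [-0.27  0.24 -0.6 ] rv [0.006 0.004 0.   ] per row [-0.265  0.242 -0.601] [0.0063 0.0042 0.0001]
```

Call:
drive_tool:
  series:
    - [-0.2, 0.2, -0.5, 0, 0, 0]
    - [0, 0, 0, 0, 0, 0]
    - [0, 0, 0, 0, 0, 0]
    - [0, 0, 0, 0, 0, 0]

```text
t: 8.9
position: [0.5185, -0.2969, 0.1038]
orientation: [2.367, 2.057, -0.003]
contact_force: [0.4, 1.2, 0.0]
opening: 0.998
```

Call:
drive_tool:
  series:
    - [0, 0, 0, 0, 0, 0]
    - [0, 0, 0, 0, 0, 0]
    - [0, 0, 0, 0, 0, 0]
    - [0, 0, 0, 0, 0, 0]
    - [0, 0, 0, 0, 0, 0]
    - [0, 0, 0, 0, 0, 0]
    - [0, 0, 0, 0, 0, 0]
    - [0, 0, 0, 0, 0, 0]
  fingers: 1
  newtons: 40

```text
t: 9.57
position: [0.5186, -0.2972, 0.1041]
orientation: [2.367, 2.057, -0.002]
contact_force: [-0.1, -0.7, 0.7]
opening: 0.203
```

```bash
python3 -c "
from h import *
plan([.5185,-.297,.104],-8,1)"
```

```text
t 9.5667 q [-0.653  0.417 -0.122  1.026 -0.003  1.057] 
pos [ 0.5186 -0.2972  0.1041] local [-0.2367 -0.2739  0.1041] z [ 0.003 -0.005 -1.   ] y [ 0.99  -0.139  0.003] x [ 0.139  0.99  -0.005] F [-0.1 -0.7  0.7] op 0.20343185712259554
d cm [-0.01  0.02 -0.01] rv [0.005 0.003 0.   ] per row [-0.015  0.015 -0.012] [0.0055 0.0027 0.0002]
```

The grip is at 17 to 18 mm opening, which matches the stylus. I'll lift straight up.

Call:
drive_tool:
  series:
    - [0, 0, 1, 0, 0, 0]
    - [0, 0, 1.5, 0, 0, 0]
    - [0, 0, 1.5, 0, 0, 0]
    - [0, 0, 1.5, 0, 0, 0]
    - [0, 0, 1.5, 0, 0, 0]
    - [0, 0, 1.5, 0, 0, 0]
    - [0, 0, 1.5, 0, 0, 0]

```text
t: 10.15
position: [0.5185, -0.297, 0.2054]
orientation: [2.367, 2.057, -0.002]
contact_force: [-0.5, 0.2, -0.5]
opening: 0.204
```

Call:
drive_tool:
  series:
    - [0, 0, 1, 0, 0, 0]
    - [0, 0, 0, 0, 0, 0]
    - [0, 0, 0, 0, 0, 0]
    - [0, 0, 0, 0, 0, 0]
    - [0, 0, 0, 0, 0, 0]
    - [0, 0, 0, 0, 0, 0]

```text
t: 10.65
position: [0.5181, -0.2967, 0.2129]
orientation: [2.368, 2.058, -0.003]
contact_force: [0.1, -0.5, -1.4]
opening: 0.205
```

```bash
python3 - <<'E'
from h import *
st();screen('g')
for n in("side","top"):
    im,d,K,T=load(f"pics/g_{n}.npz"); W=cloud(d,K,T)
    g=(abs(W[...,0]-.519)<.05)&(abs(W[...,1]+.297)<.05)&(W[...,2]>.09)&(W[...,2]<.18)&(d>0)
    for lo in np.arange(.095,.18,.01):
        p=W[g&(W[...,2]>lo)&(W[...,2]<=lo+.01)]
        if len(p)>2: print(n,lo.round(3),len(p),np.median(p,0).round(4),np.ptp(p[:,0]).round(4))
    u,v=proj([.519,-.297,.13],K,T); u,v=int(u),int(v)
    cv2.imwrite(f"pics/g_{n}_c.png",cv2.resize(im[max(v-55,0):v+55,u-55:u+55,::-1],None,fx=5,fy=5,interpolation=cv2.INTER_CUBIC))
E
```

```text
t 10.65 q [-0.653  0.359  0.066  1.275 -0.003  1.057] 
pos [ 0.5181 -0.2967  0.2129] local [-0.2371 -0.2733  0.2129] z [ 0.001 -0.004 -1.   ] y [ 0.99  -0.139  0.001] x [ 0.139  0.99  -0.004] F [ 0.1 -0.5 -1.4] op 0.20523430114477015
top orange 514 [ 0.005 -0.002  0.229] edge ang 64.0 [62.1 65.7]
top panel 517 [0.878 0.01  0.478] deg 61.5 0.0007
side 0.125 11 [ 0.5175 -0.2989  0.1287] 0.0079
side 0.135 9 [ 0.519  -0.2998  0.14  ] 0.0058
side 0.145 9 [ 0.5165 -0.3002  0.1519] 0.0059
side 0.155 4 [ 0.5194 -0.3001  0.1585] 0.0039
side 0.165 10 [ 0.5157 -0.3035  0.1716] 0.0142
side 0.175 10 [ 0.5134 -0.3037  0.1775] 0.0167
top 0.125 3 [ 0.5139 -0.2952  0.1268] 0.0029
top 0.135 8 [ 0.517  -0.2931  0.1394] 0.0074
top 0.165 6 [ 0.5136 -0.2885  0.1718] 0.0102
top 0.175 6 [ 0.5137 -0.2923  0.1774] 0.0177
```

View pics/g_side_c.png

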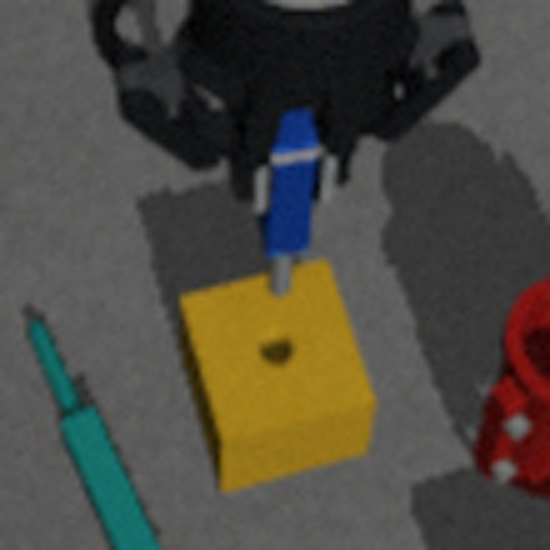

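```bash
python3 - <<'E'
from h import *
for n in("side","top"):
    im,d,K,T=load(f"pics/g_{n}.npz"); W=cloud(d,K,T)
    u,v=proj([.519,-.297,.06],K,T); u,v=int(round(u)),int(round(v))
    g=im.max(2).astype(int)[v-6:v+7,u-8:u+9]; print(n,u,v); print(g)
    h=g<110; vv,uu=np.nonzero(h); print("dark",h.sum(),ray((uu.mean()+u-8,vv.mean()+v-6),K,T,.06), 
     "bbox", uu.min(),uu.max(),vv.min(),vv.max())
    # tip: grey shaft pixels under blue
    q,w=proj([.5181,-.2967,.117],K,T); print("tip pred px",q,w)
E
```

```text
side 273 317
[[166 161 161 161 160 165 164 164 164 164 161 161 162 163 162 160 161]
 [164 163 160 164 164 161 165 164 172 169 163 163 162 166 163 162 163]
 [166 162 161 161 162 162 166 173 177 169 163 159 161 161 160 158 162]
 [163 163 161 164 162 166 169 165 164 155 142 136 152 158 158 159 160]
 [162 161 163 163 162 157 146 137 120 109  98  97 134 155 159 157 159]
 [161 162 164 163 165 153 112  95  81  67  64  67 116 151 165 163 160]
 [164 164 165 167 162 151  99  66  67  67  66  60 114 154 161 161 160]
 [160 162 160 164 163 159 121  81  68  69  64  83 138 162 164 164 163]
 [163 163 163 165 162 160 150 127 104  97  96 128 156 162 164 163 163]
 [161 163 166 163 163 160 160 155 148 144 141 156 164 166 167 163 160]
 [166 162 167 164 164 160 163 163 165 166 161 163 165 164 163 163 161]
 [168 168 165 163 163 161 162 160 164 162 162 163 163 162 166 163 164]
 [168 165 162 161 165 167 166 162 161 163 163 163 162 161 163 167 165]]
dark 22 [ 0.5201587  -0.29852962  0.06      ] bbox 6 11 4 8
tip pred px 273.6331863858925 305.34103878277534
top 399 216
[[163 162 163 163 161 162 161 164 165 160 
[... 290 characters left out ...]
2 156 151 129 109 110]
 [162 163 163 162 163 157 130 104  86  81 104 129 155 159 151 147 146]
 [162 162 163 164 162 155 125  92  68  67  85 118 149 162 162 162 160]
 [164 166 167 165 162 157 132 100  76  74  90 119 150 162 164 164 166]
 [163 163 165 163 164 159 143 120 101  96 109 136 156 161 164 166 165]
 [162 161 166 163 166 161 157 145 134 134 140 152 157 163 166 162 164]
 [160 164 161 165 161 166 164 159 157 155 158 163 164 161 164 163 164]
 [163 164 165 165 163 165 163 163 162 163 162 163 168 164 165 165 163]
 [162 164 162 164 165 165 166 165 163 166 164 168 167 164 164 164 165]]
dark 23 [ 0.52128034 -0.30388669  0.06      ] bbox 7 16 1 8
tip pred px 405.3138243845687 212.95589024055602
```

View pics/g_top_c.png

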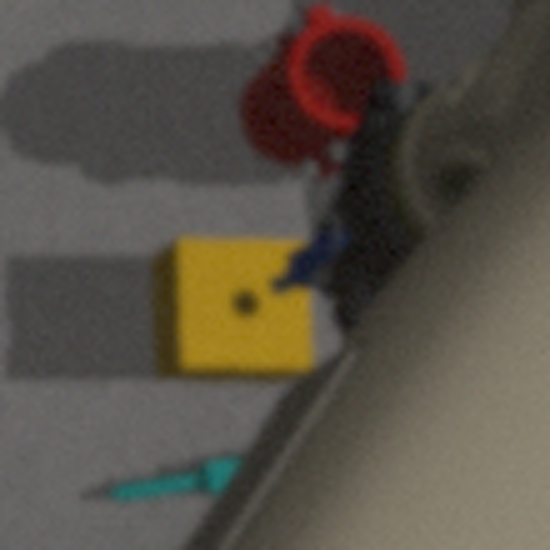

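```bash
python3 - <<'E'
from h import *
for t in ("a","e","g"):
  for n in("side","top"):
    im,d,K,T=load(f"pics/{t}_{n}.npz"); H=hsv(im)
    u,v=proj([.6228,-.054,.05],K,T); u0,v0=int(round(u)),int(round(v))
    h=H[v0-12:v0+13,u0-12:u0+13]; m=((h[...,0]<16)|(h[...,0]>172))&(h[...,1]>110)&(h[...,2]>50)
    vv,uu=np.nonzero(m)
    if len(uu)<15: print(t,n,len(uu)); continue
    r=cv2.minAreaRect(np.stack([uu,vv],1).astype(np.float32)); c=(r[0][0]+u0-12,r[0][1]+v0-12)
    red=((h[...,0]<5)|(h[...,0]>175))&(h[...,1]>150)&(h[...,2]>60); rv,ru=np.nonzero(red)
    print(t,n,len(uu),ray(c,K,T,.05).round(4),ray((uu.mean()+u0-12,vv.mean()+v0-12),K,T,.05).round(4),"red",len(ru), ray((ru.mean()+u0-12,rv.mean()+v0-12),K,T,.045).round(4) if len(ru) else 0)
    cv2.imwrite(f"pics/btn_{t}_{n}.png",cv2.resize(im[v0-30:v0+30,u0-30:u0+30,::-1],None,fx=8,fy=8,interpolation=cv2.INTER_CUBIC))
E
cd pics; python3 -c "
import cv2,numpy as np
cv2.imwrite('btn.png',np.hstack([cv2.resize(cv2.imread('btn_g_side.png'),(390,390)),cv2.resize(cv2.imread('btn_g_top.png'),(390,390))]))"
```

```text
a side 50 [ 0.6249 -0.0547  0.05  ] [ 0.6267 -0.0567  0.05  ] red 12 [ 0.6239 -0.054   0.045 ]
a top 195 [ 0.6329 -0.0544  0.05  ] [ 0.6393 -0.0507  0.05  ] red 11 [ 0.6223 -0.0547  0.045 ]
e side 62 [ 0.6246 -0.0535  0.05  ] [ 0.6243 -0.0549  0.05  ] red 13 [ 0.6249 -0.0534  0.045 ]
e top 65 [ 0.6221 -0.0552  0.05  ] [ 0.6217 -0.055   0.05  ] red 10 [ 0.6222 -0.0545  0.045 ]
g side 0
g top 65 [ 0.6218 -0.0544  0.05  ] [ 0.6215 -0.0544  0.05  ] red 8 [ 0.6224 -0.0541  0.045 ][ WARN:0@0.016] global loadsave.cpp:275 findDecoder imread_('btn_g_side.png'): can't open/read file: check file path/integrity
Traceback (most recent call last):
cv2.error: OpenCV(4.12.0) /io/opencv/modules/imgproc/src/resize.cpp:4208: error: (-215:Assertion failed) !ssize.empty() in function 'resize'
```

The button is at (0.623, -0.054) in both views, within 2 mm. I'm carrying the stylus over it with the gripper turned square to the terminal.

Call:
drive_tool:
  series:
    - [0.8, 1.8, 0, 0, 0, 0.05]
    - [1.4, 3.1, 0, 0, 0, 0.055]
    - [1.4, 3.1, 0, 0, 0, 0.055]
    - [1.4, 3.2, 0, 0, 0, 0.055]
    - [1.4, 3.2, 0, 0, 0, 0.055]
    - [1.4, 3.3, 0, 0, 0, 0.055]
    - [1.4, 3.3, 0, 0, 0, 0.055]
    - [1.2, 3.2, 0, 0, 0, 0.045]

```text
t: 11.42
position: [0.6231, -0.0533, 0.2137]
orientation: [1.876, 2.513, -0.001]
contact_force: [0.1, -0.9, -1.2]
opening: 0.204
```

Call:
drive_tool:
  series:
    - [0, 0, 0, 0, 0, 0]
    - [0, 0, 0, 0, 0, 0]
    - [0, 0, 0, 0, 0, 0]
    - [0, 0, 0, 0, 0, 0]
    - [0, 0, 0, 0, 0, 0]
    - [0, 0, 0, 0, 0, 0]

```text
t: 11.92
position: [0.6223, -0.0564, 0.2141]
orientation: [1.882, 2.508, -0.001]
contact_force: [0.1, 1.0, -1.0]
opening: 0.203
```

```bash
python3 -c "
from h import *
plan([.6232,-.0542,.16],16.5,1)"
```

```text
t 11.9167 q [-0.217  0.412  0.147  1.301 -0.003  1.07 ] 
pos [ 0.6223 -0.0564  0.2141] local [-0.0689 -0.0725  0.2141] z [ 0.005 -0.004 -1.   ] y [0.96  0.279 0.003] x [-0.279  0.96  -0.005] F [ 0.1  1.  -1. ] op 0.2029678286554228
d cm [ 0.09  0.22 -5.41] rv [0.004 0.005 0.005] per row [ 0.09   0.222 -5.409] [0.0039 0.0045 0.0049]
```

Call:
drive_tool:
  series:
    - [0.1, 0.2, -1.2, 0.004, 0.004, 0.004]
    - [0, 0, -1.5, 0, 0, 0]
    - [0, 0, -1.5, 0, 0, 0]
    - [0, 0, -1.4, 0, 0, 0]
    - [0, 0, 0, 0, 0, 0]
    - [0, 0, 0, 0, 0, 0]
    - [0, 0, 0, 0, 0, 0]
    - [0, 0, 0, 0, 0, 0]

```text
t: 12.58
position: [0.6242, -0.0534, 0.159]
orientation: [1.877, 2.517, 0.002]
contact_force: [0.0, -0.1, -0.9]
opening: 0.207
```

```bash
python3 - <<'E'
from h import *
st(); screen('i')
for n in("side","top"):
    im,d,K,T=load(f"pics/i_{n}.npz")
    u,v=proj([.6232,-.0542,.06],K,T); print(n,u,v,proj([.6232,-.0542,.05],K,T)); u0,v0=int(u),int(v)
    cv2.imwrite(f"pics/i_{n}_c.png",cv2.resize(im[v0-35:v0+35,u0-35:u0+35,::-1],(390,390),interpolation=cv2.INTER_CUBIC))
cv2.imwrite("pics/i_c.png",np.hstack([cv2.imread("pics/i_side_c.png"),cv2.imread("pics/i_top_c.png")]))
E
```

```text
t 12.5833 q [-0.214  0.439  0.052  1.182  0.     1.068] 
pos [ 0.6242 -0.0534  0.159 ] local [-0.0662 -0.0702  0.159 ] z [ 0.002 -0.    -1.   ] y [0.959 0.285 0.002] x [-0.285  0.959 -0.001] F [ 0.  -0.1 -0.9] op 0.2071362657757395
side orange 118 [ 0.003 -0.087  0.229] edge ang 63.7 [62.1 65.6]
top orange 362 [0.005 0.017 0.229] edge ang 64.1 [62.4 65.6]
top panel 533 [0.878 0.011 0.478] deg 61.4 0.0007
side 280.5076277748178 221.28787763488756 [280.34502404 223.52221205]
top 307.373003212758 179.66693903913023 [307.05272188 180.46074074]
```

View pics/i_c.png

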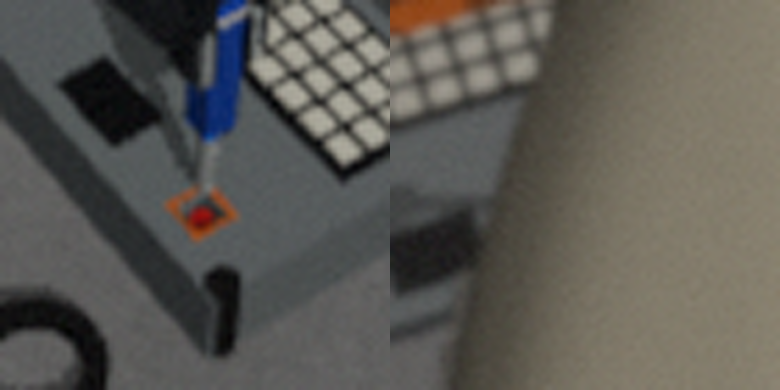

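Call:
drive_tool:
  series:
    - [-0.1, -0.1, -0.5, 0, 0, 0]
    - [0, 0, -0.5, 0, 0, 0]
    - [0, 0, -0.3, 0, 0, 0]
    - [0, 0, 0, 0, 0, 0]
    - [0, 0, 0, 0, 0, 0]
    - [0, 0, 0, 0, 0, 0]

```text
t: 13.18
position: [0.6226, -0.0541, 0.145]
orientation: [1.878, 2.518, 0.001]
contact_force: [-0.6, 0.4, -0.6]
opening: 0.206
```

Call:
drive_tool:
  series:
    - [0, 0, -0.3, 0, 0, 0]
    - [0, 0, -0.3, 0, 0, 0]
    - [0, 0, -0.3, 0, 0, 0]
    - [0, 0, 0, 0, 0, 0]
    - [0, 0, 0, 0, 0, 0]

```text
t: 13.6
position: [0.623, -0.0542, 0.1365]
orientation: [1.877, 2.517, 0.001]
contact_force: [0.0, 0.4, 3.0]
opening: 0.203
```

Call:
drive_tool:
  series:
    - [0, 0, -0.15, 0, 0, 0]
    - [0, 0, -0.15, 0, 0, 0]
    - [0, 0, 0, 0, 0, 0]
    - [0, 0, 0, 0, 0, 0]
    - [0, 0, 0, 0, 0, 0]
    - [0, 0, 0, 0, 0, 0]

```text
t: 14.1
position: [0.6233, -0.0542, 0.1355]
orientation: [1.876, 2.516, 0.003]
contact_force: [-2.5, 1.2, 13.1]
opening: 0.208
```

```bash
python3 -c "
from h import *
st()"
```

```text
t 14.1 q [-0.215  0.448  0.008  1.127  0.     1.066] 
pos [ 0.6233 -0.0542  0.1355] local [-0.0674 -0.0707  0.1355] z [ 0.003 -0.001 -1.   ] y [0.958 0.285 0.003] x [-0.285  0.958 -0.002] F [-2.5  1.2 13.1] op 0.2076001966314399
```

The force jumped to 13 N with the tip at about z = 0.0395, so the button is bottomed (expected 0.040). I'll hold briefly, then lift.

Call:
drive_tool:
  series:
    - [0, 0, 0, 0, 0, 0]
    - [0, 0, 0, 0, 0, 0]
    - [0, 0, 0, 0, 0, 0]
    - [0, 0, 0.5, 0, 0, 0]
    - [0, 0, 0.8, 0, 0, 0]
    - [0, 0, 1.5, 0, 0, 0]
    - [0, 0, 1.5, 0, 0, 0]
    - [0, 0, 1.5, 0, 0, 0]

```text
t: 14.77
position: [0.6218, -0.0539, 0.1909]
orientation: [-1.877, -2.517, 0.001]
contact_force: [-0.1, 0.4, -0.5]
opening: 0.206
```

Call:
drive_tool:
  series:
    - [0, 0, 1.5, 0, 0, 0]
    - [0, 0, 0.6, 0, 0, 0]
    - [0, 0, 0, 0, 0, 0]
    - [0, 0, 0, 0, 0, 0]
    - [0, 0, 0, 0, 0, 0]

```text
t: 15.18
position: [0.6219, -0.054, 0.2107]
orientation: [-1.877, -2.517, 0.001]
contact_force: [-0.1, -0.5, -1.1]
opening: 0.203
```

```bash
python3 -c "
from h import *
plan([.5186,-.2972,.213],-8,9);screen('j')"
```

```text
t 15.1833 q [-0.215  0.418  0.148  1.302  0.     1.066] 
pos [ 0.6219 -0.054   0.2107] local [-0.0686 -0.0701  0.2107] z [-0.002  0.001 -1.   ] y [ 0.958  0.285 -0.001] x [-0.285  0.958  0.001] F [-0.1 -0.5 -1.1] op 0.20276719100868112
d cm [-10.33 -24.32   0.23] rv [-0.001 -0.001 -0.429] per row [-1.148 -2.702  0.026] [-0.0001 -0.0002 -0.0476]
side orange 170 [ 0.003 -0.077  0.229] edge ang 63.7 [62.  65.7]
top orange 354 [0.005 0.017 0.229] edge ang 64.0 [62.5 65.6]
top panel 536 [0.878 0.009 0.479] deg 61.4 0.0007
```

View pics/j_side.png

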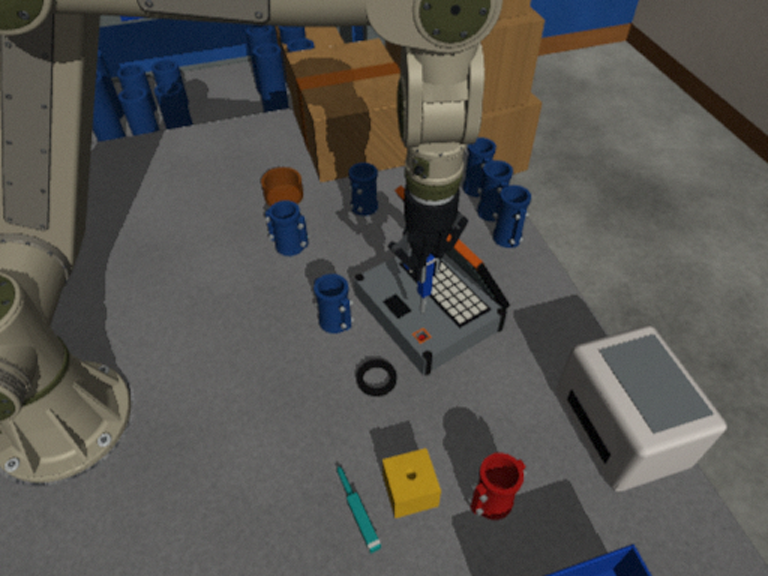

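Button pressed: the screen still reads 61.4° and all the bystanders are in place. Back to the stand.

Call:
drive_tool:
  series:
    - [-0.7, -1.7, 0.3, 0, 0, -0.047]
    - [-1.2, -2.8, 0, 0, 0, -0.048]
    - [-1.2, -2.8, 0, 0, 0, -0.048]
    - [-1.2, -2.8, 0, 0, 0, -0.048]
    - [-1.2, -2.8, 0, 0, 0, -0.048]
    - [-1.2, -2.9, 0, 0, 0, -0.048]
    - [-1.2, -2.9, 0, 0, 0, -0.048]
    - [-1.2, -2.8, 0, 0, 0, -0.048]

```text
t: 15.95
position: [0.5305, -0.2702, 0.2142]
orientation: [-2.325, -2.112, -0.0]
contact_force: [0.5, -0.8, -0.6]
opening: 0.204
```

Call:
drive_tool:
  series:
    - [-1.1, -2.7, 0, 0, 0, -0.046]
    - [0, 0, 0, 0, 0, 0]
    - [0, 0, 0, 0, 0, 0]
    - [0, 0, 0, 0, 0, 0]
    - [0, 0, 0, 0, 0, 0]
    - [0, 0, 0, 0, 0, 0]
    - [0, 0, 0, 0, 0, 0]
    - [0, 0, 0, 0, 0, 0]

```text
t: 16.62
position: [0.521, -0.2953, 0.2151]
orientation: [2.369, 2.062, 0.001]
contact_force: [0.5, 0.3, -0.8]
opening: 0.203
```

```bash
python3 -c "
from h import *
plan([.5186,-.2972,.213],-8,1)"
```

```text
t 16.6167 q [-0.65   0.364  0.079  1.285  0.     1.059] 
pos [ 0.521  -0.2953  0.2151] local [-0.2339 -0.2728  0.2151] z [ 0.001 -0.    -1.   ] y [ 0.99  -0.138  0.001] x [0.138 0.99  0.   ] F [ 0.5  0.3 -0.8] op 0.20346108328915943
d cm [-0.24 -0.19 -0.21] rv [ 0.     0.001 -0.001] per row [-0.241 -0.194 -0.207] [ 0.0001  0.0006 -0.0014]
```

Call:
drive_tool:
  series:
    - [-0.24, -0.19, -0.7, 0, 0, 0]
    - [0, 0, -1, 0, 0, 0]
    - [0, 0, -1, 0, 0, 0]
    - [0, 0, -1, 0, 0, 0]
    - [0, 0, -0.8, 0, 0, 0]
    - [0, 0, 0, 0, 0, 0]
    - [0, 0, 0, 0, 0, 0]
    - [0, 0, 0, 0, 0, 0]

```text
t: 17.28
position: [0.5183, -0.2981, 0.1702]
orientation: [2.371, 2.06, 0.001]
contact_force: [-0.1, 0.8, -0.7]
opening: 0.206
```

Call:
drive_tool:
  series:
    - [0, 0, 0, 0, 0, 0]
    - [0, 0, 0, 0, 0, 0]
    - [0, 0, 0, 0, 0, 0]
    - [0, 0, 0, 0, 0, 0]

```text
t: 17.62
position: [0.5184, -0.2981, 0.1704]
orientation: [2.37, 2.06, 0.001]
contact_force: [-1.6, 0.3, -1.0]
opening: 0.205
```

```bash
python3 - <<'E'
from h import *
plan([.5186,-.2972,.17],-8,1)
from rig import *
im,d=get_image("side"); cv2.imwrite("pics/k.png",cv2.resize(im[270:350,240:310,::-1],None,fx=7,fy=7,interpolation=cv2.INTER_CUBIC))
E
```

```text
t 17.6167 q [-0.656  0.379 -0.009  1.181  0.     1.054] 
pos [ 0.5184 -0.2981  0.1704] local [-0.2372 -0.2748  0.1704] z [ 0.001 -0.001 -1.   ] y [ 0.99  -0.139  0.001] x [ 0.139  0.99  -0.   ] F [-1.6  0.3 -1. ] op 0.20530523149886956
d cm [ 0.02  0.09 -0.04] rv [0.001 0.001 0.   ] per row [ 0.021  0.093 -0.042] [0.0005 0.0011 0.0002]
```

View pics/k.png

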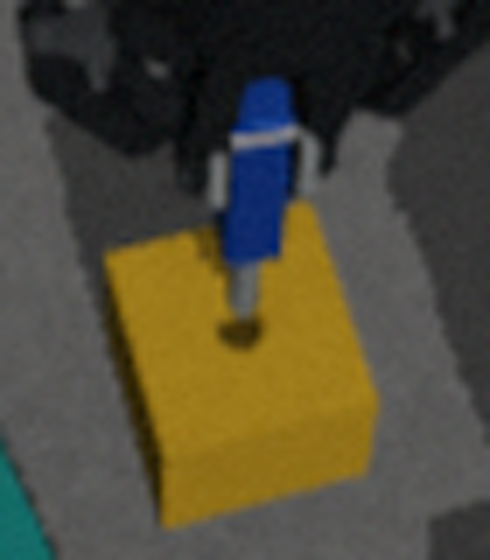

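The tip at (243,312) in the crop is right over the hole at (241,332). Lowering.

Call:
drive_tool:
  series:
    - [0, 0.09, -0.5, 0, 0, 0]
    - [0, 0, -0.6, 0, 0, 0]
    - [0, 0, -0.6, 0, 0, 0]
    - [0, 0, -0.6, 0, 0, 0]
    - [0, 0, 0, 0, 0, 0]
    - [0, 0, 0, 0, 0, 0]

```text
t: 18.17
position: [0.5177, -0.2968, 0.1462]
orientation: [-2.37, -2.06, -0.0]
contact_force: [-0.5, -0.0, -0.7]
opening: 0.206
```

Call:
drive_tool:
  series:
    - [0, 0, -0.7, 0, 0, 0]
    - [0, 0, -0.7, 0, 0, 0]
    - [0, 0, -0.7, 0, 0, 0]
    - [0, 0, -0.7, 0, 0, 0]
    - [0, 0, -0.6, 0, 0, 0]
    - [0, 0, 0, 0, 0, 0]
    - [0, 0, 0, 0, 0, 0]
    - [0, 0, 0, 0, 0, 0]

```text
t: 18.83
position: [0.5183, -0.2972, 0.1131]
orientation: [2.371, 2.061, 0.001]
contact_force: [-0.1, -0.5, -1.0]
opening: 0.203
```

Call:
drive_tool:
  series:
    - [0, 0, -0.4, 0, 0, 0]
    - [0, 0, -0.3, 0, 0, 0]
    - [0, 0, -0.15, 0, 0, 0]
    - [0, 0, 0, 0, 0, 0]
    - [0, 0, 0, 0, 0, 0]
    - [0, 0, 0, 0, 0, 0]

```text
t: 19.33
position: [0.5182, -0.2971, 0.1046]
orientation: [2.371, 2.061, 0.001]
contact_force: [0.3, 0.3, -1.4]
opening: 0.201
```

Call:
drive_tool:
  series:
    - [0, 0, -0.1, 0, 0, 0]
    - [0, 0, 0, 0, 0, 0]
    - [0, 0, 0, 0, 0, 0]

```text
t: 19.58
position: [0.5183, -0.2972, 0.1041]
orientation: [2.37, 2.06, 0.001]
contact_force: [-0.8, 1.2, 2.7]
opening: 0.205
```

Call:
drive_tool:
  series:
    - [0, 0, 0, 0, 0, 0]
    - [0, 0, 0, 0, 0, 0]
    - [0, 0, 0, 0, 0, 0]
    - [0, 0, 0, 0, 0, 0]
    - [0, 0, 0, 0, 0, 0]
    - [0, 0, 0, 0, 0, 0]
    - [0, 0, 0, 0, 0, 0]
    - [0, 0, 0, 0, 0, 0]
  fingers: 0

```text
t: 20.25
position: [0.5182, -0.2971, 0.1035]
orientation: [2.371, 2.061, 0.001]
contact_force: [0.6, 0.1, 0.5]
opening: 0.998
```

Call:
drive_tool:
  series:
    - [0, 0, 1.5, 0, 0, 0]
    - [0, 0, 2, 0, 0, 0]
    - [0, 0, 2, 0, 0, 0]
    - [0, 0, 2, 0, 0, 0]
    - [0, 0, 2, 0, 0, 0]
    - [0, 0, 2, 0, 0, 0]
    - [0, 0, 2, 0, 0, 0]
    - [0, 0, 1, 0, 0, 0]

```text
t: 20.92
position: [0.5189, -0.2976, 0.2513]
orientation: [2.368, 2.058, 0.002]
contact_force: [0.2, 0.1, -0.5]
opening: 1.006
```

Call:
drive_tool:
  series:
    - [0, 0, 0, 0, 0, 0]
    - [0, 0, 0, 0, 0, 0]
    - [0, 0, 0, 0, 0, 0]
    - [0, 0, 0, 0, 0, 0]
    - [0, 0, 0, 0, 0, 0]
    - [0, 0, 0, 0, 0, 0]

```text
t: 21.42
position: [0.5178, -0.2968, 0.2475]
orientation: [-2.37, -2.06, -0.0]
contact_force: [-0.2, 0.1, 0.4]
opening: 1.0
```

```bash
python3 - <<'E'
from h import *
st();screen('l')
for n in("side","top"):
    im,d,K,T=load(f"pics/l_{n}.npz"); W=cloud(d,K,T); H=hsv(im)
    bl=(cv2.inRange(H,(105,90,40),(128,255,255))>0)&(abs(W[...,0]-.519)<.04)&(abs(W[...,1]+.298)<.04)&(W[...,2]<.17)
    p=W[bl]; t=W[bl&(W[...,2]>.14)]
    if len(t): print(n,len(p),"top",t.mean(0).round(4),"zmax",np.percentile(p[:,2],98).round(4),"zmin",p[:,2].min().round(4))
im=load("pics/l_side.npz")[0]
cv2.imwrite("pics/l_c.png",cv2.resize(im[270:350,240:310,::-1],None,fx=7,fy=7,interpolation=cv2.INTER_CUBIC))
# bystander shift check vs start
for n in("side","top"):
    a=load(f"pics/{n}0.npz"); b=load(f"pics/l_{n}.npz"); Wa=cloud(a[1],a[2],a[3]); Wb=cloud(b[1],b[2],b[3])
    for nm,c,h in (("clf",(.505,.065),.09),("gask",(.527,-.087),.008),("cr",(.633,-.348),.09),("cs",(.64,.36),.09),("cl",(.45,.29),.09),("tape",(.46,.43),.03)):
        r=[]
        for W in(Wa,Wb):
            m=(abs(W[...,0]-c[0])<.06)&(abs(W[...,1]-c[1])<.06)&(W[...,2]>h)&(W[...,2]<h+.03); r.append(W[m].mean(0).round(3) if m.sum()>5 else None)
        print(n,nm,*r)
E
```

```text
t 21.4167 q [-0.655  0.354  0.144  1.361  0.     1.056] 
pos [ 0.5178 -0.2968  0.2475] local [-0.2374 -0.2734  0.2475] z [-0.001  0.001 -1.   ] y [ 0.99  -0.139 -0.001] x [0.139 0.99  0.001] F [-0.2  0.1  0.4] op 1.0000945875680542
top orange 518 [0.005 0.    0.229] edge ang 64.0 [62.1 65.6]
top panel 519 [0.878 0.011 0.478] deg 61.5 0.0007
side 190 top [ 0.5194 -0.2975  0.1482] zmax 0.1504 zmin 0.0616
top 78 top [ 0.5168 -0.2958  0.147 ] zmax 0.1515 zmin 0.0844
side clf [0.491 0.062 0.098] [0.492 0.061 0.098]
side gask [ 0.529 -0.087  0.012] [ 0.535 -0.063  0.013]
side cr [ 0.635 -0.35   0.099] [ 0.635 -0.35   0.099]
side cs [0.634 0.356 0.097] [0.623 0.343 0.098]
side cl [0.45  0.287 0.098] [0.451 0.286 0.097]
side tape [0.47  0.443 0.043] [0.47  0.444 0.042]
top clf [0.49  0.064 0.098] [0.49  0.064 0.099]
top gask [ 0.526 -0.087  0.012] [ 0.527 -0.086  0.012]
top cr [ 0.635 -0.349  0.098] [ 0.64  -0.341  0.098]
top cs [0.635 0.356 0.098] [0.634 0.356 0.098]
top cl [0.45  0.287 0.098] [0.45  0.287 0.099]
top tape [0.47  0.447 0.044] [0.47  0.447 0.044]
```

View pics/l_c.png

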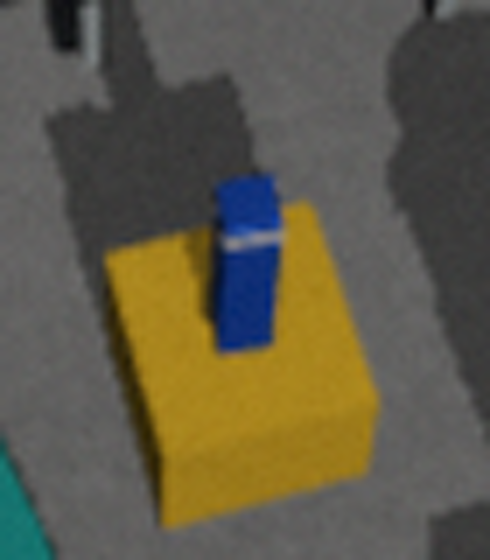

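View pics/l_side.png

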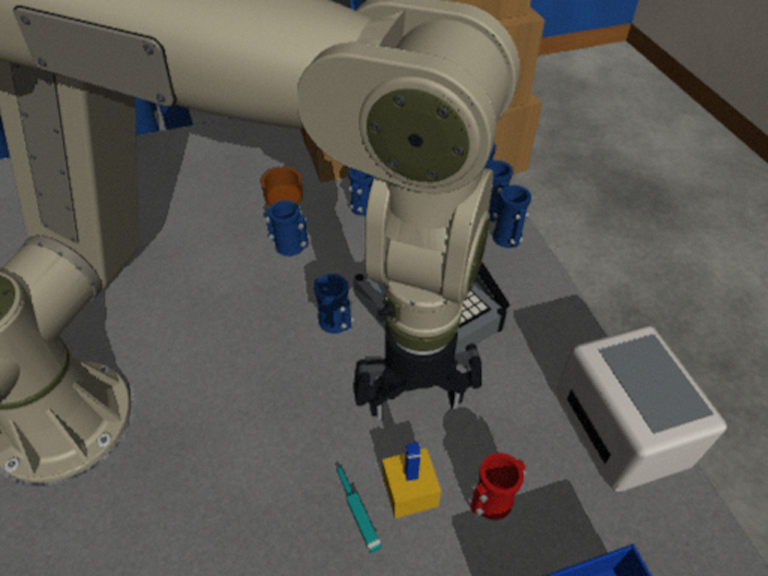

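The stylus is home: its top is at z = 0.148, the same as at the start. The robot is clear of everything, so I'm handing in.

```bash
python3 -c "
from rig import *
print(job_done())"
```

```text
the job is handed in; nothing more can be done
None
```

The job is handed in at about 21.5 s, and everything asked for is done. One thing went wrong: I knocked over the turquoise look-alike stylus.

- **Screen:** I pushed it up from underneath with shut fingers and backed out. It read about 61.5° right after release and still did at the end.
- **Button:** I pressed it with the stylus tip to about 13 N, with the tip at about z = 0.0395 m. That is where fully down should be (0.040 m). I held it there for about half a second. I did not measure the button after the press. The stylus was lifted well clear, so it should have sprung back up.
- **Stylus:** It is back in its stand, with its top at (0.519, -0.297, 0.148), the same as at the start. It looks upright in the picture, with its shoulder on the stand.
- **Bystanders:** In at least one camera view, each clamp, the gasket and the tape roll matched its starting position within about 1–2 mm. In three cases the arm partly hid one view, which then differed by up to about 25 mm: gasket and clamp_side from the side, red clamp from the top. The unobstructed view showed no shift for all three.
- **What went wrong:** The turquoise stylus stood on its tip with no stand, and it fell over while I was bringing the arm low in front of the terminal, most likely hit by the forearm. It is lying on the bench near the stand. I left it there because I could not expect to balance it on its 5 mm tip again. It is not on the judged bystander list, but it is not where it stood.

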